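Hold a plaster tooth over the light pad with tongs

ROBOT

A 7-joint arm with a two-finger parallel gripper is mounted at the origin on the work surface. World frame = base frame: x ahead of the robot, y to its left, z up, the work surface at z = 0. Lengths are in m, angles in rad, forces in N, time in s.
With the tool pointing down it reaches from about 0.425 to 0.825 m from the base axis. Payload 3.6 kg.
Tool frame: the origin (TCP) lies between the finger pads; the fingertips stand 22 mm ahead of it and the grasp point (between the pads) lies 3 mm ahead of it (bot.finger_overhang is the z of the fingertips in the tool frame, in m); z points along the fingers, y is the line along which they close (so a half turn about z gives the same grasp; the last joint's range is limited). The gripper opens to 85 mm and grips with 20 to 120 N. Pads are 22 mm wide; open, the fingers measure 114 mm over their backs; the gripper's body (76 mm by 85 mm) begins 54 mm behind the grasp point. The pads swing forward as they close: fully open they stand 13 mm farther back than shut.
Start: joints at [1.119, 0.615, -0.013, 1.423, 0.008, 1.103, -0.04], TCP at [0.268, -0.592, 0.253] pointing down, gripper open.
Joint ranges: [-3.12, 3.12], [-0.3, 2.06], [-1.34, 1.32], [0.26, 2.42], [-1.36, 4.5], [0.01, 1.98], [-2.84, 2.84]. Speed limits (rad/s): [2.79, 2.79, 3.14, 3.14, 3.14, 3.14, 3.14].

INTERFACE

Orientations are given as a rotation vector (axis times angle).
In Python, from cell import bot, imaging, workorder gives the robot as it stands.
- The arm moves only by the shell command python3 -m handwheel 'ROWS' [FORCE]. ROWS is text: rows parted by semicolons, each of 5 numbers parted by spaces: the gripper command: -1 is shut, 1 is fully open, values between are in proportion, then the shift along the tool's x, y, z in m, then the turn about the tool's z in rad. A call has 1 to 5 rows; each row shifts and turns the commanded pose from where the row before left it, along the tool's axes as they then stand; what a row does not reach is not made up. A row lasts 1/8 s, in which the tool goes at most 62.5 mm and 10.7 degrees, less where a joint would pass 70% of its speed; a pose out of reach is approached as far as the arm can. A call is refused whole if a number of a shift passes 0.0625 or a number of a turn 0.188, either way. A call with a gripper value outside its range is refused whole. The fingers move at their own pace and stop on an object; FORCE is the grip in N (left out, the last holds). Time passes only in rows, so rows that do not move let the fingers close. It gives the time, the measured TCP pose, the force, the opening and the grip force at its end, in the units of the state.
- bot.read_state(): the state, without advancing time (a new reading comes with each control period).
- imaging.grab_frame(name): name is "scene" or "top" or "wrist"; returns a dict with "image" (420x560x3 uint8, red, green, blue), "intrinsics" (3x3 intrinsics, pixels), "xyz" and "attitude" of the camera in the world; the wrist camera has in their place "hand_eye" (4x4, takes a point from camera to tool coordinates, whose origin is the TCP and whose axes are the flange's). Camera axes: x right, y down, z forward; pixel columns grow to the right and rows downward; lengths in m; the calibration is good to about 2 mm. A picture is of the moment at which its call begins: read the wrist's pose just before it. There is no depth.
- workorder.hand_in(): hands the job in; it is judged then, once.
Trained networks look in a picture, given as the dict that the camera call returned (one of the last four; its "shot" number tells which), for a name from the list of things; names that differ only in an ending like _2 or _b are one class to them, and where a whole thing is asked for, a point or a joint stands for the part that bears it (a point fixed in the world has none). Each returns a list of dicts, best first, with "p" (0 to 1); they miss things now and then, are a little off and sometimes report something else, mostly with a low value. They report only what shows in the picture. A call takes as long as a camera call. They do not tell look-alikes from the thing itself.
- imaging.search_frame(picture, query): "location" ([x, y, z] in m, in the coordinates of the camera as it stood for that picture, good to about 4 mm: the middle of the surface that is visible of it).
- imaging.cut_out(picture, query): "region" (420x560 bool, what is visible of it).
- imaging.pinpoint(picture, query): "location" ([x, y, z] in m, in the coordinates of the camera as it stood for that picture, good to about 4 mm: a listed point, or the origin of a listed thing).
The state is a dict: "time": time; "joint_pos": joint angles; "joint_vel": joint speeds; "joint_efforts": joint torques, N m; "eef_pos": TCP position; "tcp_rot": TCP orientation; "contact_force": force on the tool from outside, world axes, zero at the start; "moment": the same for the moment, N m; "opening": opening from 0.0 (shut) to 1.0 (fully open); "grasp_force": force on a finger pad.
Only numpy, scipy, OpenCV 4.12 (cv2) and the standard library are available. Lean on these libraries where they do the work, as an engineer would, in place of code of your own. Each camera call takes 0.05 s, during which the arm holds its last target. There are 200 camera calls.

TASK

Pick up the spring tongs, squeeze them on the ivory practice tooth standing on the drying plate, and carry it across to hold it still above the middle of the lit viewing pad, with a clear hand's breadth (about 10 to 20 cm) between pad and tooth. Touch the ivory tooth with the tongs only, and leave the blue wax tooth, the tray, the bowl and the jar where they stand. The program finishes while still holding: tongs in the gripper, tooth in the tongs, nothing put down.

Things in the scene. Friction and masses are not known exactly. Their poses are not given: they have to be found in the camera images.
- tongs_grip (a point): Grip point of the tongs between the blue panels, 13 mm above the underside, axes as the tongs. Outer face of the straight arm's flat panel (60 x 26 mm): 20 mm to +y. Rounded bulge of the hinged arm's panel: 40 mm to -y at rest (60 mm over both), 20 mm when closed on a tooth (40 mm over both). Spring at the panels: 4.5 N at rest, 8 N closed; a few mm of squeeze holds the tongs half-open.
- tongs_jaw (a point): Where a tooth sits when gripped: 68 mm ahead of tongs_grip along +x, same height and axes. Rubber jaws 44 mm long, 20 mm high, 4 mm thick. Straight jaw's inner face 13 mm to +y; hinged jaw's about 49 mm to -y at rest, 13 mm when closed on a tooth (jaws then parallel). In a parallel gripper closed on a tooth, this point lies in the gripper's middle plane.
- tongs_arm (a joint): Hinge of the tongs: 0 at rest (fully open), grows as they are squeezed, about 0.25 rad with a tooth between the jaws, 0.36 rad at its stop (jaws nearly shut). Sprung towards 0.
- tongs: Spring tongs lying flat: two steel arms, blue grip panels, black rubber jaws, hinge block at the rear; 105 g, 187 mm long, 26 mm high. Origin on the underside; +x points to the jaws, z up. The straight arm lies on +y, parallel to x; the hinged arm on -y, splayed outward at rest. The hinge is upright, 80 mm behind the origin. To be gripped across the blue panels, from above.
- ivory_center (a point): Centre of the ivory (pale yellow) plaster practice tooth to be lifted: a round post 26 mm in diameter with four cusps on top, 40 mm tall, standing upright, about 35 g. This point is on its axis 20 mm above its base; z up.
- ivory: The same ivory tooth; origin at the centre of its base.
- wax_center (a point): Centre of the blue wax practice tooth, same shape and size as the ivory one, standing on the same plate about 10 cm from it; 20 mm above its base. To be left alone.
- plate_top (a point): Centre of the top face of the dark drying plate with a green inlay, 130 mm (x) by 210 mm (y), 10 mm thick, fixed to the bench; both teeth stand on it. z up.
- pad_top (a point): Centre of the top face of the viewing pad: square, 130 mm wide, 10 mm thick, blue frame, bright white middle, fixed to the bench. z up.
- tray: Dark blue open tray, 80 x 130 x 45 mm, origin under its centre. Bystander.
- bowl: Green mixing bowl, 110 mm across, 55 mm high, origin under its centre. Bystander.
- jar: Amber jar, 52 mm across, 75 mm high, origin under its centre. Bystander.
Not all that is in view belongs to the job. Of the things shaped like the part that bears pad_top, the blue one is meant.

How it is judged:
By the outcome, as a careful person would: the job done as asked, in the order asked, and still so for the second after the job is handed in, while the arm keeps its last pose, push and grip.
It also fails if it takes over 51 s, if anything falls off the work surface, if the arm or the gripper's body presses on something with over 40 N, if the wrist force passes 120 N, or if a joint passes its speed limit or range.

## Working session

There is one attempt and no reset: what is moved stays moved. The work goes in short steps, Python scripts to look and compute and a shell command to move; the robot and the scene stay as the last step left them, time stands still between calls to the robot, and variables do not carry over. Pictures are saved under pics/ and viewed, at most 13 in all, crops included, and the job is handed in when it is done.

```bash
mkdir -p pics
cat > h.py <<'E'
from cell import bot, imaging, workorder
import numpy as np, cv2
from scipy.spatial.transform import Rotation as R
def cam(name):
    s=bot.read_state(); f=imaging.grab_frame(name)
    T=np.eye(4)
    if name=="wrist":
        T[:3,:3]=R.from_rotvec(s["tcp_rot"]).as_matrix(); T[:3,3]=s["eef_pos"]; T=T@np.array(f["hand_eye"])
    else:
        a=np.array(f["attitude"]); T[:3,:3]=a if a.shape==(3,3) else R.from_rotvec(a).as_matrix(); T[:3,3]=f["xyz"]
    return f,T
def save(f,n): cv2.imwrite("pics/"+n,f["image"][:,:,::-1])
def w(T,p): return (T@np.append(p,1))[:3]
def px(f,p): q=np.array(f["intrinsics"])@p; return (q[:2]/q[2]).round(0)
def find(f,T,q,k="pinpoint",n=3):
    for r in getattr(imaging,k)(f,q)[:n]:
        print(q,k,round(r["p"],2),w(T,r["location"]).round(4),px(f,np.array(r["location"])))
def ray(f,T,u,v,z):
    d=T[:3,:3]@np.linalg.inv(f["intrinsics"])@np.array([u,v,1.]); return T[:3,3]+d*(z-T[2,3])/d[2]
def st():
    s=bot.read_state(); m=R.from_rotvec(s["tcp_rot"]).as_matrix()
    print("t",s["time"],"pos",np.round(s["eef_pos"],4),"x",m[:,0].round(3),"y",m[:,1].round(3),"z",m[:,2].round(3),"F",np.round(s["contact_force"],1),"op",s["opening"],"gf",s["grasp_force"])
    return s
E
python3 - <<'E'
from h import *
s=st(); print(s["joint_pos"])
f,T=cam("top"); save(f,"top.png")
for q in ["tongs","tongs_grip","tongs_jaw","ivory_center","wax_center","plate_top","pad_top","tray","bowl","jar"]: find(f,T,q)
f,T=cam("scene"); save(f,"scene.png")
for q in ["tongs_grip","tongs_jaw","ivory_center","wax_center","pad_top"]: find(f,T,q)
E
```

```text
t 0.0 pos [ 0.2676 -0.5916  0.2521] x [ 0.911  0.412 -0.   ] y [ 0.412 -0.911 -0.003] z [-0.001  0.002 -1.   ] F [ 0.1 -0.8 -0.1] op 0.9994424886111021 gf 0.0
[ 1.11948682  0.61590197 -0.01260076  1.42492091  0.00811925  1.10337242
 -0.04038053]
tongs pinpoint 0.93 [0.5559 0.0083 0.0055] [279. 219.]
tongs_grip pinpoint 0.84 [0.5556 0.0098 0.0137] [278. 219.]
tongs_jaw pinpoint 0.76 [0.6243 0.0237 0.0179] [272. 191.]
ivory_center pinpoint 0.58 [ 0.5391 -0.2933  0.0322] [406. 224.]
wax_center pinpoint 0.44 [ 0.5606 -0.1806  0.0322] [358. 215.]
plate_top pinpoint 0.64 [ 0.5569 -0.229   0.0125] [377. 218.]
pad_top pinpoint 0.79 [0.3591 0.38   0.0093] [123. 302.]
pad_top pinpoint 0.75 [0.7271 0.3856 0.0146] [126. 151.]
pad_top pinpoint 0.74 [0.5424 0.249  0.0066] [180. 225.]
tray pinpoint 0.82 [ 7.488e-01  1.590e-01 -2.000e-04] [218. 143.]
bowl pinpoint 0.92 [ 0.7658 -0.1434  0.0032] [339. 135.]
jar pinpoint 0.96 [0.7523 0.0185 0.0019] [274. 141.]
tongs_grip pinpoint 0.66 [0.5571 0.0042 0.0111] [270. 244.]
tongs_jaw pinpoint 0.84 [0.6275 0.0248 0.0101] [301. 252.]
tongs_jaw pinpoint 0.62 [0.5449 0.246  0.0127] [322. 187.]
ivory_center pinpoint 0.5 [ 0.5444 -0.2943  0.0284] [166. 329.]
wax_center pinpoint 0.72 [ 0.5602 -0.1815  0.0324] [214. 292.]
pad_top pinpoint 0.93 [0.3604 0.3841 0.0135] [293. 141.]
pad_top pinpoint 0.91 [0.5424 0.2478 0.0105] [321. 187.]
```

View pics/top.png

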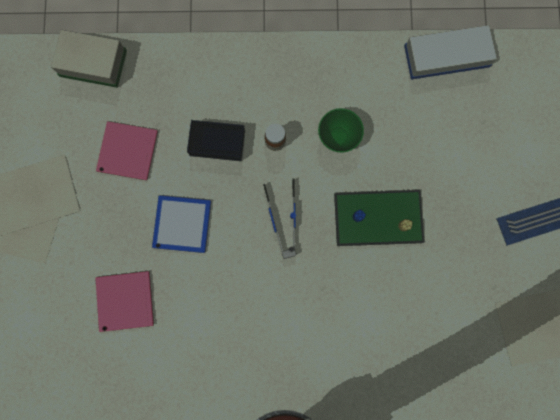

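View pics/scene.png

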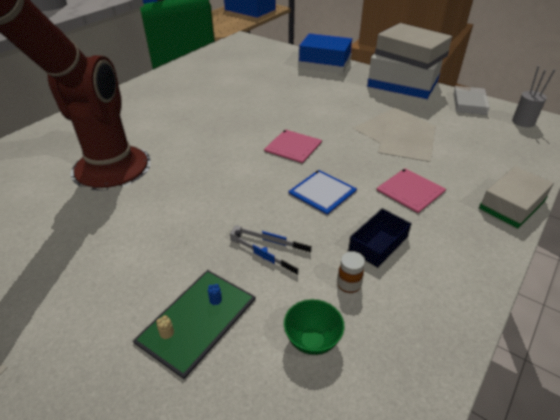

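Top view: the tongs lie at about (280,219), straight arm on the left, with jaws pointing up. There are three pads: red at (126,151), red at (123,302), and a blue frame with a white middle at (180,225). The blue one is meant. Of the two teeth, the pale yellow one at (406,224) is the ivory and the one at (358,215) is the blue wax. I'll confirm both in a crop while moving to hover over the tongs.

```bash
python3 -c "
import cv2,numpy as np
i=cv2.imread('pics/top.png')
a=cv2.resize(i[180:256,325:435],None,fx=3.6,fy=3.6,interpolation=2);b=cv2.resize(i[180:256,130:240],None,fx=3.6,fy=3.6,interpolation=2)
cv2.imwrite('pics/crop.png',np.hstack([b,a]))"
python3 -m handwheel '1 0.0423 -0.0354 0 0; 1 0.0423 -0.0354 0 0; 1 0.0423 -0.0354 0 0; 1 0.0423 -0.0354 0 0; 1 0.0423 -0.0354 0 0' 30
python3 -m handwheel '1 0.0423 -0.0354 0 0; 1 0.0423 -0.0354 0 0; 1 0.0423 -0.0354 0 0; 1 0.0423 -0.0354 0 0; 1 0.0423 -0.0354 0 0'
python3 -m handwheel '1 0.0423 -0.0354 0 0; 1 0.0423 -0.0354 0 0; 1 0 0 0 0.15; 1 0 0 0 0; 1 0 0 0 0'
python3 - <<'E'
from h import *
st()
f,T=cam("wrist"); save(f,"w1.png")
for q in ["tongs_grip","tongs_jaw","tongs"]: find(f,T,q)
for q in ["tongs","tongs_grip"]:
  r=imaging.cut_out(f,q)
  for k in r[:2]:
    m=k["region"]; v,u=np.nonzero(m); print(q,k["p"],m.sum(),u.min(),u.max(),v.min(),v.max())
E
```

```text
time: 1.48
eef_pos: [0.3885, -0.3422, 0.2537]
tcp_rot: [3.07, 0.662, 0.001]
contact_force: [0.6, 0.2, 0.3]
opening: 0.999
grasp_force: 0.0
time: 2.1
eef_pos: [0.5082, -0.0938, 0.2537]
tcp_rot: [3.071, 0.662, 0.002]
contact_force: [0.7, -0.5, -0.4]
opening: 0.998
grasp_force: 0.0
time: 2.72
eef_pos: [0.5551, 0.0029, 0.2534]
tcp_rot: [3.111, 0.431, -0.0]
contact_force: [0.4, 0.2, 0.3]
opening: 1.001
grasp_force: 0.0
t 2.725 pos [0.5551 0.0029 0.2534] x [ 0.962  0.272 -0.   ] y [ 0.272 -0.962  0.001] z [-0.    -0.001 -1.   ] F [0.4 0.2 0.3] op 1.0011919084755967 gf 0.0
tongs_grip pinpoint 0.96 [0.56   0.0079 0.0096] [265. 171.]
tongs_jaw pinpoint 0.74 [0.6202 0.0253 0.017 ] [264. 107.]
tongs pinpoint 0.58 [0.5556 0.0068 0.0016] [265. 174.]
tongs 0.72 2661 245 331 80 269
tongs_grip 0.79 2534 246 331 81 269
```

View pics/crop.png

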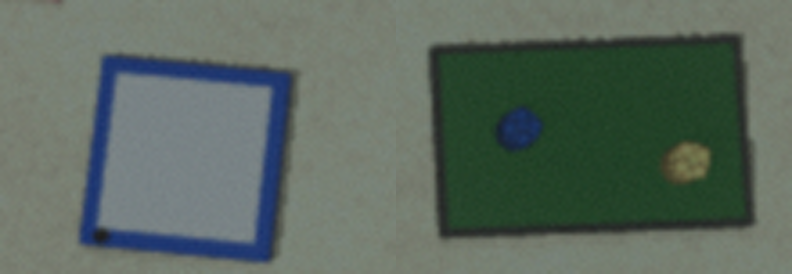

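View pics/w1.png

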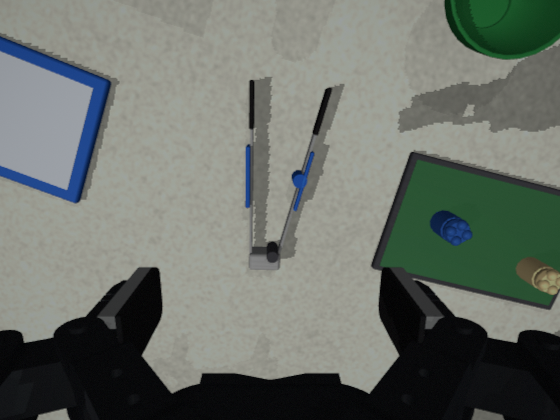

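The crop confirms the blue-framed pad with the white middle on the left, and the ivory tooth on the right at crop pixel (687,162). In the wrist view the straight arm is vertical at u≈248, with its panel at v 146–207. The hinged bulge is at (299,181), so the tongs' yaw matches the tool's.

Run:
```python
from h import *
s=st(); f,T=cam("wrist")
im=f["image"].astype(int); blue=((im[:,:,2]>im[:,:,0]+50)&(im[:,:,2]>im[:,:,1]+30)).astype(np.uint8)
n,l,stt,c=cv2.connectedComponentsWithStats(blue[:,:370].copy())
M=R.from_rotvec(s["tcp_rot"]).as_matrix(); 
tl=lambda u,v,z:(M.T@(ray(f,T,u,v,z)-s["eef_pos"])).round(4)
for i in range(1,n):
  x,y,ww,h,a=stt[i]
  if a>40 and x>200: print(stt[i],"L",tl(x,y+h/2,.026),"R",tl(x+ww,y+h/2,.026),"top",tl(c[i][0],y,.026),"bot",tl(c[i][0],y+h,.026))
print("arm",tl(252,82,.023),tl(252,128,.023), tl(251.5,245,.026))
for q in ["tongs_grip","tongs_jaw"]:
  r=imaging.pinpoint(f,q)[0]; print(q,(M.T@(w(T,r["location"])-s["eef_pos"])).round(4))
```

```text
t 3.025 pos [0.5552 0.0035 0.2534] x [0.963 0.271 0.   ] y [ 0.271 -0.963 -0.   ] z [ 0.  0. -1.] F [-1.  -0.9 -0.8] op 0.9998304007470492 gf 0.0
[246 146   5  62 263] L [ 0.0034 -0.0219  0.2274] R [ 0.0034 -0.0171  0.2274] top [ 0.0331 -0.0192  0.2274] bot [-0.0276 -0.0202  0.2274]
[293 152  22  59 363] L [-0.001   0.0236  0.2274] R [-0.001   0.0449  0.2274] top [0.0274 0.0315 0.2274] bot [-0.0307  0.0328  0.2274]
arm [ 0.0904 -0.0151  0.2304] [ 0.0495 -0.0156  0.2304] [-0.0666 -0.0176  0.2274]
tongs_grip [ 0.0053 -0.0068  0.2446]
tongs_jaw [0.0678 0.001  0.2404]
```

```bash
python3 -m handwheel '1 0.003 0.010 0.05 0.015; 1 0 0 0.06 0; 1 0 0 0.06 0; 1 0 0 0.045 0; 1 0 0 0.009 0'
python3 -m handwheel '1 0 0 0 0; 1 0 0 0 0; 0.35 0 0 0 0; 0.35 0 0 0 0; 0.35 0 0 0 0' 30
python3 -c "
from h import *
st();print(bot.finger_overhang)
f,T=cam('wrist');save(f,'w2.png')"
```

```text
time: 3.8
eef_pos: [0.5588, -0.0047, 0.0266]
tcp_rot: [-3.114, -0.407, 0.01]
contact_force: [-0.0, 1.0, -0.0]
opening: 0.999
grasp_force: 0.0
time: 4.42
eef_pos: [0.562, -0.0045, 0.0312]
tcp_rot: [3.115, 0.407, 0.005]
contact_force: [-0.9, 0.1, 6.4]
opening: 0.677
grasp_force: 6.0
t 4.425 pos [ 0.562  -0.0045  0.0312] x [0.966 0.257 0.003] y [ 0.257 -0.966  0.   ] z [ 0.003  0.    -1.   ] F [-0.9  0.1  6.4] op 0.6770324961890447 gf 6.037271077511832
0.022
```

View pics/w2.png

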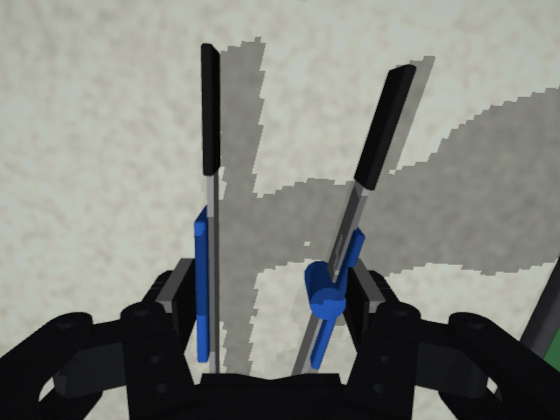

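The pads (v≈300) hold both blue panels with the tongs half-open. The fingertips lightly touch the bench. Now I'll lift.

```bash
python3 -m handwheel '0.35 0 0 -0.006 0; 0.3 0 0 -0.01 0; 0.3 0 0 -0.02 0; 0.3 0 0 -0.04 0; 0.3 0 0 0 0'
python3 -c "
from h import *
st()
f,T=cam('wrist');save(f,'w3.png')
for q in ['tongs_grip','tongs_jaw']: find(f,T,q)
f,T=cam('scene')
for q in ['tongs_grip','tongs_jaw']: find(f,T,q)
for q in ['ivory_center']: find(f,T,q);find(f,T,q,'search_frame')
"
```

```text
time: 5.1
eef_pos: [0.5632, -0.0048, 0.1087]
tcp_rot: [3.114, 0.407, 0.012]
contact_force: [0.8, 0.2, -0.9]
opening: 0.647
grasp_force: 5.5
t 5.1 pos [ 0.5632 -0.0048  0.1087] x [0.966 0.257 0.007] y [ 0.257 -0.966  0.002] z [ 0.007  0.    -1.   ] F [ 0.8  0.2 -0.9] op 0.6474257558263813 gf 5.535924111354689
tongs_grip pinpoint 0.94 [5.553e-01 2.000e-04 8.500e-02] [267. 221.]
tongs_jaw pinpoint 0.86 [0.6277 0.0166 0.086 ] [300. 230.]
ivory_center pinpoint 0.7 [ 0.5424 -0.2943  0.0261] [166. 330.]
ivory_center search_frame 0.61 [ 0.547  -0.2985  0.041 ] [164. 328.]
```

View pics/w3.png

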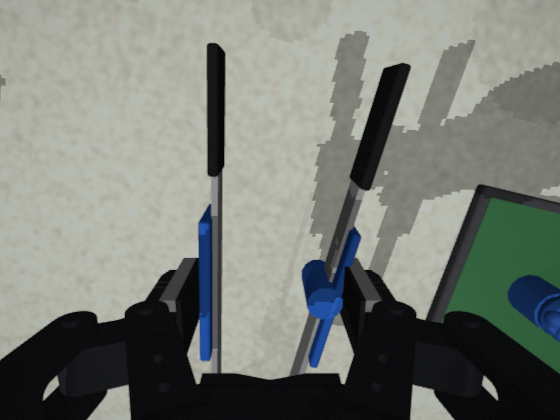

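The tongs are held level and half-open, clear of the bench. Next I'll raise them and carry them to hover over the ivory tooth.

```bash
python3 -m handwheel '0.3 0 0 -0.04 0; 0.3 -0.0201 0.0343 0 0; 0.3 -0.0201 0.0343 0 0; 0.3 -0.0201 0.0343 0 0; 0.3 -0.0201 0.0343 0 0'
python3 -m handwheel '0.3 -0.0201 0.0343 0 0; 0.3 -0.0201 0.0343 0 0; 0.3 -0.0201 0.0343 0 0; 0.3 -0.0201 0.0343 0 0; 0.3 0 0 0 0'
python3 -m handwheel '0.3 0 0 0 0'
cat > m.py <<'E'
from h import *
import sys
s=st(); M=R.from_rotvec(s["tcp_rot"]).as_matrix(); t=lambda p:(M.T@(p-s["eef_pos"])).round(4)
for c in ["wrist","scene","top"]:
    f,T=cam(c)
    if c=="wrist": save(f,sys.argv[1])
    for q in ["ivory_center","tongs_jaw","tongs_grip"]:
        for r in imaging.pinpoint(f,q)[:1]:
            p=w(T,r["location"]); print(c,q,round(r["p"],2),p.round(4),"tool",t(p),px(f,np.array(r["location"])))
E
python3 m.py w4.png
```

```text
time: 6.12
eef_pos: [0.5178, -0.1591, 0.1449]
tcp_rot: [-3.115, -0.407, 0.001]
contact_force: [0.3, 0.4, -0.9]
opening: 0.652
grasp_force: 5.5
time: 6.75
eef_pos: [0.4734, -0.3161, 0.1446]
tcp_rot: [3.114, 0.394, -0.004]
contact_force: [0.2, 1.2, -1.5]
opening: 0.651
grasp_force: 5.5
time: 6.88
eef_pos: [0.476, -0.3104, 0.1448]
tcp_rot: [-3.113, -0.407, 0.001]
contact_force: [0.0, 0.1, -1.2]
opening: 0.649
grasp_force: 5.5
t 6.875 pos [ 0.476  -0.3104  0.1448] x [ 0.966  0.257 -0.   ] y [ 0.257 -0.966 -0.002] z [-0.001  0.002 -1.   ] F [ 0.   0.1 -1.2] op 0.6487743011568472 gf 5.539837994137997
wrist ivory_center 0.84 [ 0.5342 -0.2929  0.0292] tool [ 0.0608 -0.0017  0.1155] [265. 119.]
wrist tongs_jaw 0.36 [ 0.5344 -0.2913  0.0094] tool [ 0.0614 -0.0031  0.1353] [263. 117.]
scene ivory_center 0.74 [ 0.5409 -0.2952  0.0268] tool [0.0666 0.0022 0.118 ] [165. 329.]
scene tongs_jaw 0.95 [ 0.541  -0.2886  0.1275] tool [ 0.0685 -0.0043  0.0172] [157. 293.]
scene tongs_grip 0.71 [0.5417 0.2443 0.011 ] tool [ 0.2062 -0.5189  0.1346] [320. 188.]
top ivory_center 0.64 [ 0.5366 -0.2913  0.0313] tool [ 0.0635 -0.0026  0.1134] [405. 225.]
top tongs_grip 0.69 [ 0.4703 -0.3054  0.1285] tool [-0.0042 -0.0062  0.0163] [424. 251.]
```

View pics/w4.png

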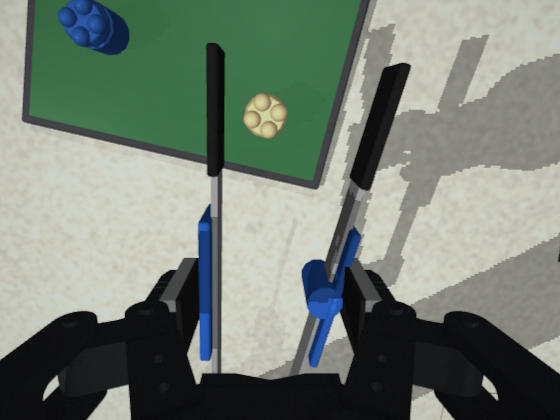

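The ivory tooth (265,117) stands midway between the jaws, with the straight jaw at u≈216 and the hinged one at u≈380. The blue wax at (90,25) is clear. Going straight down now.

```bash
python3 -m handwheel '0.3 -0.002 0 0.03 0; 0.3 0 0 0.03 0; 0.3 0 0 0.02 0; 0.3 0 0 0.015 0; 0.3 0 0 0 0'
python3 -m handwheel '0.3 0 0 0 0'
python3 m.py w5.png
```

```text
time: 8.1
eef_pos: [0.4735, -0.3114, 0.0494]
tcp_rot: [-3.114, -0.407, 0.003]
contact_force: [0.3, -0.0, -0.4]
opening: 0.651
grasp_force: 5.5
time: 8.22
eef_pos: [0.4747, -0.3121, 0.051]
tcp_rot: [3.114, 0.407, 0.002]
contact_force: [-0.1, -0.1, -1.0]
opening: 0.647
grasp_force: 5.5
t 8.225 pos [ 0.4747 -0.3121  0.051 ] x [0.966 0.257 0.001] y [ 0.257 -0.966  0.001] z [ 0.001 -0.001 -1.   ] F [-0.1 -0.1 -1. ] op 0.6466691953028473 gf 5.533998035843979
wrist ivory_center 0.8 [ 0.5361 -0.2913  0.0311] tool [ 0.0647 -0.0044  0.02  ] [254. 115.]
scene ivory_center 0.53 [ 0.5421 -0.2938  0.0249] tool [ 0.0699 -0.0004  0.0262] [166. 330.]
scene tongs_jaw 0.98 [ 0.543  -0.2916  0.0353] tool [ 0.0713 -0.0023  0.0158] [166. 326.]
scene tongs_grip 0.77 [ 0.4728 -0.3058  0.032 ] tool [-0.0002 -0.0066  0.019 ] [135. 313.]
top ivory_center 0.46 [ 0.5406 -0.29    0.0346] tool [ 0.0694 -0.0045  0.0165] [405. 223.]
top tongs_jaw 0.61 [ 0.5356 -0.2901  0.037 ] tool [ 0.0645 -0.0057  0.0141] [405. 225.]
top tongs_grip 0.85 [ 0.4721 -0.3053  0.0321] tool [-0.0008 -0.0073  0.0189] [412. 252.]
```

View pics/w5.png

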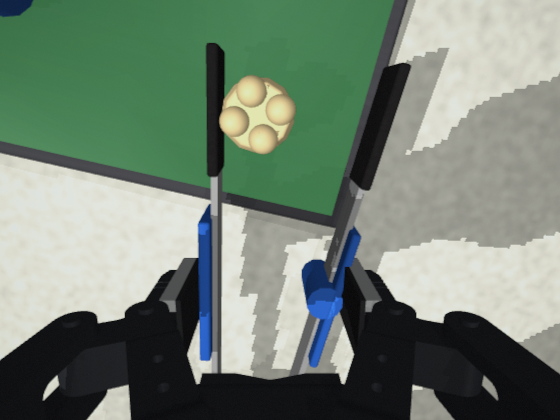

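The tooth (258,113) is about 4 mm off the middle, near the straight jaw. I'll shift the tool 4 mm that way and squeeze.

```bash
python3 -m handwheel '0.3 0 -0.004 0 0; 0.3 0 0 0 0; 0.15 0 0 0 0; 0.05 0 0 0 0; 0 0 0 0 0' 40
python3 -m handwheel '-0.2 0 0 0 0; -0.5 0 0 0 0; -1 0 0 0 0; -1 0 0 0 0; -1 0 0 0 0'
python3 m.py w6.png
```

```text
time: 9.45
eef_pos: [0.473, -0.3078, 0.0503]
tcp_rot: [-3.115, -0.407, -0.0]
contact_force: [0.8, -0.1, -0.5]
opening: 0.498
grasp_force: 8.3
time: 10.07
eef_pos: [0.473, -0.3079, 0.0503]
tcp_rot: [-3.115, -0.407, -0.0]
contact_force: [-0.1, 0.9, 0.2]
opening: 0.446
grasp_force: 39.7
t 10.075 pos [ 0.473  -0.3079  0.0503] x [0.966 0.257 0.   ] y [ 0.257 -0.966  0.   ] z [ 0.  0. -1.] F [-0.1  0.9  0.2] op 0.4464886571036338 gf 39.67337105423212
wrist ivory_center 0.58 [ 0.5407 -0.3     0.029 ] tool [0.0674 0.0097 0.0213] [292. 107.]
scene ivory_center 0.79 [ 0.5437 -0.3036  0.029 ] tool [0.0694 0.014  0.0213] [162. 333.]
scene tongs_grip 0.85 [ 0.4694 -0.3135  0.0295] tool [-0.0049  0.0045  0.0208] [131. 316.]
top ivory_center 0.44 [ 0.5394 -0.2987  0.0341] tool [0.0666 0.0081 0.0163] [409. 224.]
top tongs_jaw 0.57 [ 0.5375 -0.3001  0.0346] tool [0.0644 0.009  0.0158] [409. 225.]
top tongs_grip 0.75 [ 0.4668 -0.3088  0.0289] tool [-0.0062 -0.0007  0.0215] [414. 255.]
```

View pics/w6.png

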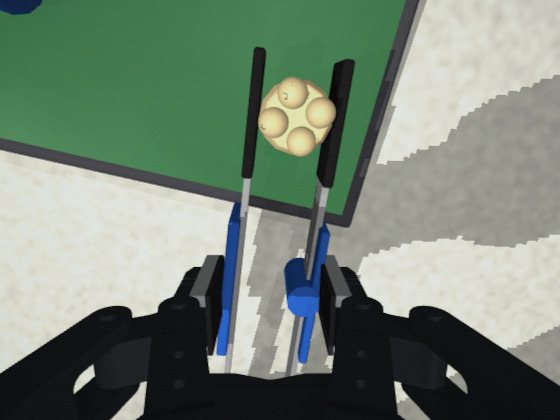

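The tooth is clamped between the jaws at (297,117). The tongs yawed slightly in the gripper but hold at 40 N. Gentle lift, then a check.

```bash
python3 -m handwheel '-1 0 0 -0.005 0; -1 0 0 -0.015 0; -1 0 0 -0.03 0; -1 0 0 -0.035 0; -1 0 0 -0.035 0'
python3 -m handwheel '-1 0 0 -0.025 0; -1 0 0 -0.01 0; -1 0 0 0 0; -1 0 0 0 0'
python3 m.py w7.png
```

```text
time: 11.3
eef_pos: [0.4729, -0.308, 0.1724]
tcp_rot: [3.115, 0.407, 0.001]
contact_force: [-0.1, -1.6, -1.6]
opening: 0.446
grasp_force: 40.2
time: 11.8
eef_pos: [0.4722, -0.3075, 0.2042]
tcp_rot: [-3.113, -0.407, 0.003]
contact_force: [-0.1, -0.3, -2.1]
opening: 0.452
grasp_force: 40.1
t 11.8 pos [ 0.4722 -0.3075  0.2042] x [ 0.966  0.257 -0.002] y [ 0.257 -0.966 -0.002] z [-0.002  0.001 -1.   ] F [-0.1 -0.3 -2.1] op 0.45164228158282677 gf 40.129902167245746
wrist ivory_center 0.74 [ 0.5368 -0.3007  0.1799] tool [0.0642 0.0101 0.0241] [292. 116.]
scene ivory_center 0.75 [ 0.5442 -0.3025  0.1813] tool [0.0709 0.0137 0.0227] [145. 278.]
scene tongs_jaw 0.71 [ 0.5402 -0.3015  0.1835] tool [0.0673 0.0117 0.0205] [144. 275.]
scene tongs_grip 0.6 [ 0.4707 -0.3122  0.1827] tool [-0.0027  0.0042  0.0215] [110. 261.]
top ivory_center 0.58 [ 0.5376 -0.2981  0.1839] tool [0.0656 0.0078 0.0202] [427. 217.]
top tongs_jaw 0.86 [ 0.537  -0.3021  0.1881] tool [0.064  0.0114 0.0159] [430. 217.]
top tongs_grip 0.61 [ 0.4678 -0.3109  0.1845] tool [-0.0051  0.0022  0.0197] [435. 250.]
```

View pics/w7.png

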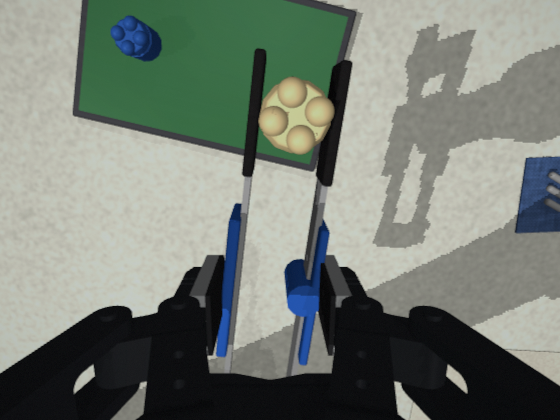

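The tooth is up at z≈0.182, centred in the jaws at (297,116), and the wax was left standing. Now across to the pad.

```bash
python3 -m handwheel '-1 0.0051 -0.0189 0 0; -1 0.0103 -0.0379 0 0; -1 0.0103 -0.0379 0 0; -1 0.0103 -0.0379 0 0; -1 0.0103 -0.0379 0 0'
python3 -m handwheel '-1 0.0103 -0.0379 0 0; -1 0.0103 -0.0379 0 0; -1 0.0103 -0.0379 0 0; -1 0.0103 -0.0379 0 0; -1 0.0103 -0.0379 0 0'
python3 -m handwheel '-1 0.0103 -0.0379 0 0; -1 0.0103 -0.0379 0 0; -1 0.0103 -0.0379 0 0; -1 0.0078 -0.0285 0 0; -1 0.0025 -0.0095 0 0'
python3 -m handwheel '-1 0 0 0 0; -1 0 0 0 0'
python3 - <<'E'
import sys; sys.argv=["m","w8.png"]
exec(open("m.py").read())
for c in ["scene","top"]:
    f,T=cam(c); find(f,T,"pad_top"); save(f,c+"2.png")
E
```

```text
time: 13.02
eef_pos: [0.4736, -0.1282, 0.2056]
tcp_rot: [-3.114, -0.409, -0.001]
contact_force: [0.6, -0.2, -0.9]
opening: 0.447
grasp_force: 40.2
time: 13.65
eef_pos: [0.4741, 0.0678, 0.2056]
tcp_rot: [-3.114, -0.409, -0.0]
contact_force: [0.4, 1.1, -1.5]
opening: 0.448
grasp_force: 40.1
time: 14.28
eef_pos: [0.4742, 0.2257, 0.2055]
tcp_rot: [-3.112, -0.415, 0.001]
contact_force: [-0.7, -0.1, -2.0]
opening: 0.448
grasp_force: 40.2
time: 14.52
eef_pos: [0.4759, 0.2205, 0.2053]
tcp_rot: [3.114, 0.403, -0.001]
contact_force: [0.2, 0.1, -1.1]
opening: 0.45
grasp_force: 40.2
t 14.525 pos [0.4759 0.2205 0.2053] x [ 0.967  0.255 -0.001] y [ 0.255 -0.967  0.001] z [-0.    -0.002 -1.   ] F [ 0.2  0.1 -1.1] op 0.4497419922950347 gf 40.17452205531299
wrist ivory_center 0.6 [0.5404 0.2255 0.1797] tool [0.0637 0.0115 0.0256] [295. 118.]
wrist tongs_grip 0.81 [0.4735 0.2212 0.1782] tool [-0.0021 -0.0014  0.0271] [263. 271.]
scene ivory_center 0.59 [0.5455 0.2248 0.176 ] tool [0.0685 0.0135 0.0292] [322. 137.]
scene tongs_jaw 0.88 [0.5431 0.2274 0.184 ] tool [0.0668 0.0104 0.0212] [322. 133.]
scene tongs_grip 0.97 [0.4743 0.2196 0.1839] tool [-0.0017  0.0004  0.0214] [295. 125.]
top ivory_center 0.68 [0.5399 0.2301 0.1869] tool [0.0643 0.007  0.0183] [173. 217.]
top tongs_jaw 0.6 [0.5383 0.2287 0.1866] tool [0.0624 0.0079 0.0186] [174. 218.]
top tongs_grip 0.57 [0.4703 0.2196 0.1875] tool [-0.0056 -0.0006  0.0178] [178. 250.]
pad_top pinpoint 0.97 [0.3616 0.3808 0.0131] [293. 142.]
pad_top pinpoint 0.62 [0.5465 0.2446 0.0103] [322. 189.]
pad_top pinpoint 0.62 [0.7327 0.3855 0.0054] [411. 189.]
pad_top pinpoint 0.74 [0.3566 0.3789 0.0113] [124. 303.]
pad_top pinpoint 0.72 [0.7298 0.385  0.0152] [126. 150.]
pad_top pinpoint 0.6 [0.5452 0.2489 0.0076] [180. 224.]
```

View pics/w8.png

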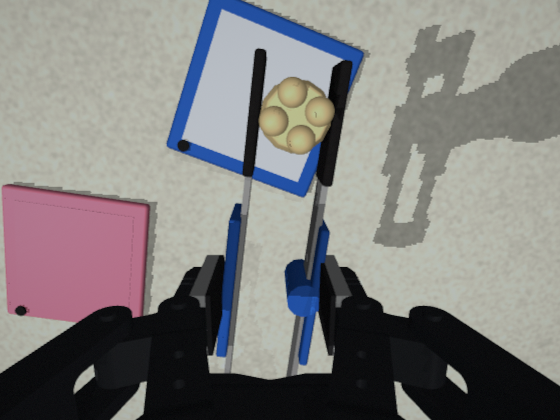

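The tooth (297,116) is held above the blue pad, about 2 cm short of the middle in y. Correcting that now.

```bash
python3 -m handwheel '-1 0.004 -0.010 0 0; -1 0.004 -0.0095 0 0; -1 0 0 0 0; -1 0 0 0 0; -1 0 0 0 0'
python3 -m handwheel '-1 0 0 0 0; -1 0 0 0 0; -1 0 0 0 0'
python3 m.py w9.png
```

```text
time: 15.95
eef_pos: [0.4786, 0.2428, 0.2053]
tcp_rot: [3.115, 0.406, -0.0]
contact_force: [-0.1, 1.0, -1.3]
opening: 0.449
grasp_force: 40.2
time: 16.32
eef_pos: [0.4786, 0.2432, 0.2054]
tcp_rot: [-3.115, -0.407, -0.0]
contact_force: [0.1, 0.4, -0.9]
opening: 0.45
grasp_force: 40.2
t 16.325 pos [0.4786 0.2432 0.2054] x [0.966 0.257 0.   ] y [ 0.257 -0.966 -0.   ] z [ 0.  0. -1.] F [ 0.1  0.4 -0.9] op 0.45034384418451445 gf 40.19767581252381
wrist ivory_center 0.82 [0.5434 0.251  0.1807] tool [0.0646 0.0091 0.0247] [289. 115.]
wrist tongs_grip 0.95 [0.4786 0.2434 0.1835] tool [ 0.     -0.0003  0.0219] [266. 272.]
scene ivory_center 0.49 [0.549  0.2507 0.1801] tool [0.07   0.0108 0.0253] [329. 131.]
scene tongs_jaw 0.66 [0.5479 0.2504 0.1856] tool [0.0688 0.0108 0.0198] [329. 129.]
scene tongs_grip 0.82 [0.4748 0.2398 0.1816] tool [-0.0045  0.0022  0.0238] [300. 123.]
top tongs_jaw 0.7 [0.5405 0.2512 0.1864] tool [0.0618 0.0082 0.019 ] [163. 217.]
top tongs_grip 0.79 [0.474  0.2402 0.1848] tool [-0.0052  0.0017  0.0206] [168. 249.]
```

The tooth is at (0.545, 0.251), within about 3 mm of the pad centre. Its bottom is at about 0.16 m, so the gap is about 15 cm, and it is holding still.

```bash
python3 -c "
from h import *
print(workorder.hand_in())"
```

```text
the job is handed in; nothing more can be done
None
```

The job is handed in after about 16.5 s: by the last camera measurements the tongs are in the gripper, with the ivory tooth held still in them about 15 cm above the middle of the blue viewing pad.

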